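Seat the knurled hanger collar on a lantern crown and hold it home

TASK

Fit the knurled hanger collar to the lantern crown: pick it up, set it over the crown's upright neck, and turn it until the keyways hidden inside it drop over the neck's three pins. Then press it down against its spring until it is fully home on the crown's shoulder, and finish while still holding it pressed home, so that I can put the locking rivet in. Leave the other things on the bench where they are.

Things in the scene. Friction and masses are not known exactly. Their poses are not given: they have to be found in the camera images.
- collar_mid (a point): Middle (on the axis, half-way up) of the loose hanger collar: a round brass cap, knurled outside, 52 mm across, 46 mm high, standing open end down, z up; about 0.4 kg. Grip it across the knurling, anywhere round it. On its flat top a small hanging loop, 23 mm wide, 5 mm thick, 15 mm high. Nothing outside shows where its keyways lie, and their angles are not told.
- collar_rim (a point): Centre of the collar's lower rim, 23 mm below collar_mid. Here its bore opens upward: 32.5 mm wide, 40 mm deep, closed at the top, with three equal keyways 120 degrees apart, 9 mm wide and 5.5 mm deep, running the full length of the bore.
- crown: Pierced brass lantern crown, a dome 124 mm wide clipped to a beech board 190 x 150 x 20 mm, all fixed to the bench. Origin: centre of the board's underside, on the upright axis of dome and neck; z up. On the dome stands a plinth 54 mm wide, with an upright neck 30 mm wide on it that ends 130 mm above the origin, its top 6 mm tapering to 18 mm wide.
- shoulder (a point): Centre of the plinth's flat top, the shoulder, 92 mm above the crown's origin; the plinth's side goes down 20 mm below it before the dome spreads. Fully home means the collar's lower rim is down on this shoulder (collar_mid 23 mm above this point).
- pin_tops (a point): Point on the neck's axis level with the tops of its three pins, 16 mm above the shoulder: steel, round, 6 mm thick, 120 degrees apart, sticking out 5 mm. Their angles change each time and are not told. An unaligned collar rests here on its rim; it drops when its keyways come within about 4 degrees of the pins (so within a turn of 120 degrees, either way) and can then turn no more.
- spring_top (a point): Centre of the top of the sprung steel ring round the neck, as it starts, 6 mm above the shoulder. The collar's rim meets it here after dropping 10 mm past the pins. Pushing it the last 6 mm down to the shoulder takes 6 N at first, 12 N at home, plus a few N of rubbing; the collar's weight (about 4 N) does not press it down and it springs up 6 mm if let go.
- canister: Bystander: loose screw-top aluminium canister of rivets, upright, 70 mm wide, 88 mm high. Origin: centre of its underside.
- anvil: Bystander: small cast iron stake anvil, base 75 x 95 mm, 87 mm high, horn to its -y. Origin: centre of its underside.
- door: Bystander: pierced brass lantern door lying flat, 120 x 80 x 5 mm. Origin: centre of its underside.
- block: Bystander: worn beech scribing block with a scriber lying on it, 85 x 55 mm, 41 mm high. Origin: centre of its underside.
Not all that is in view belongs to the job. Leave any purple or turquoise look-alike of the crown alone.

How it is judged:
By the outcome, as a careful person would: the job done as asked, in the order asked, and still so for the second after the job is handed in, while the arm keeps its last pose, push and grip.
It also fails if it takes over 67 s, if anything falls off the work surface, if the arm or the gripper's body presses on something with over 40 N, if the wrist force passes 120 N, or if a joint passes its speed limit or range.

ROBOT

A 6-joint arm with a two-finger parallel gripper is mounted at the origin on the work surface. World frame = base frame: x ahead of the robot, y to its left, z up, the work surface at z = 0. Lengths are in m, angles in degrees, forces in N, time in s.
With the tool pointing down it reaches from about 0.325 to 0.85 m from the base axis. Payload 15.5 kg.
Tool frame: the origin (TCP) lies at the very end of the fingers, on their centre line; the grasp point (between the pads) lies arm.grip_depth behind it (arm.grip_depth is the distance from the TCP to the grasp point, in m); z points along the fingers, y is the direction in which the jaws open and shut (so a half turn about z gives the same grasp; the last joint's range is limited). The gripper opens to 91 mm and grips with 3 to 60 N. Pads are 32 mm wide; open, the fingers measure 118 mm over their backs; the gripper's body (76 mm by 178 mm) begins 60 mm behind the grasp point.
Start: joints at [-76.92, 28.281, 77.091, -0, 74.628, -5.472], TCP at [0.199, -0.593, 0.214] pointing down, gripper open.
Joint ranges: [-166.48, 166.48], [-47.26, 123.95], [12.59, 153.08], [-70.14, 250.14], [6.76, 159.57], [-176.63, 176.63]. Speed limits (degrees/s): [108.29, 108.29, 147.25, 172.46, 172.46, 172.46].

INTERFACE

Orientations are given as a 3x3 rotation matrix whose columns are the frame's x, y, z axes.
In Python, from rig import arm gives the robot as it stands. Calls block until the motion is done:
- arm.move_to(position, orientation): joint-space move of the TCP to a pose.
- arm.move_l(position, orientation=None, feed=0.15): straight line of the TCP; orientation=None keeps the orientation; feed is the mean speed in m/s.
- arm.move_joints(angles): joint-space move.
- arm.grip(opening): finger opening in m; the grip force is fixed at half the most; returns when the fingers have stopped.
- arm.sleep(seconds).
- arm.solve_ik(position, orientation): joint angles nearest the present ones, or None.
- arm.snapshot(name): name is "scene" or "top"; returns the picture (400x640x3 uint8, red, green, blue); there is no depth.
- arm.get_calibration(name): a dict with "intrinsics" (3x3 intrinsics, pixels), "k1" (the pictures are not rectified: a ray, as slopes to the right and down, at radius r is drawn at 1 + k1 r^2 times it, then the intrinsics apply), "cam_to_world" (4x4, takes a point from camera to world coordinates). Camera axes: x right, y down, z forward; pixel columns grow to the right and rows downward; lengths in m; the calibration is good to about 2 mm. A picture is of the moment at which its call begins. get_calibration takes no time and is no camera call.
A pose or a line that the arm cannot do raises arm.Unreachable and nothing moves.
- arm.sign_off(): hands the job in, once; it reports no verdict.
Readings, each from a call of its own:
- arm.current_t(): time.
- arm.current_joint_positions(): joint angles.
- arm.current_dq(): joint speeds.
- arm.current_tau(): joint torques, N m.
- arm.current_ee_pos(): TCP position.
- arm.current_tool_rot(): TCP orientation.
- arm.current_force(): force on the tool from outside, world axes, zero at the start.
- arm.current_torque(): the same for the moment, N m.
- arm.current_width(): finger opening in m.
Only numpy, scipy, OpenCV 4.12 (cv2) and the standard library are available. Lean on these libraries where they do the work, as an engineer would, in place of code of your own. Each camera call takes 0.05 s, during which the arm holds its last target.

## Working session

There is one attempt and no reset: what is moved stays moved. The work goes in short steps, each a Python script; the robot and the scene stay as the last script left them, time stands still between calls to the robot, and variables do not carry over. Pictures are saved under pics/ and viewed, and the job is handed in when it is done.

```bash
mkdir -p pics; ls
python3 - <<'E'
from rig import arm
import cv2,numpy as np
for n in("scene","top"):
    im=arm.snapshot(n); cv2.imwrite(f"pics/{n}0.png",im[:,:,::-1]); c=arm.get_calibration(n); print(n,c)
print(arm.grip_depth,arm.current_t(),arm.current_tool_rot(),arm.current_width())
E
```

```text
pics
scene {'intrinsics': array([[404.2692224 ,   0.        , 324.33012306],
       [  0.        , 404.2692224 , 208.42279463],
       [  0.        ,   0.        ,   1.        ]]), 'k1': -0.013655097255073282, 'cam_to_world': array([[-0.33687256,  0.50311606, -0.79585872,  1.34322618],
       [ 0.94154696,  0.17777001, -0.28615931,  0.27944847],
       [-0.00249153, -0.84573758, -0.53359324,  0.68919279],
       [ 0.        ,  0.        ,  0.        ,  1.        ]])}
top {'intrinsics': array([[378.1063788 ,   0.        , 317.75687273],
       [  0.        , 378.1063788 , 197.72004456],
       [  0.        ,   0.        ,   1.        ]]), 'k1': -0.09212381980638515, 'cam_to_world': array([[-0.02383587, -0.99547365,  0.09200032,  0.41457229],
       [-0.99936722,  0.02615673,  0.02410376, -0.06731709],
       [-0.02640108, -0.09136757, -0.9954672 ,  0.97989919],
       [ 0.        ,  0.        ,  0.        ,  1.        ]])}
0.0188 0.1 [[ 9.48042160e-01  3.18144640e-01 -2.26555722e-04]
 [ 3.18144705e-01 -9.48041651e-01  9.86882056e-04]
 [ 9.91869752e-05 -1.00768330e-03 -9.99999487e-01]] 0.09137964368259796
```

View pics/scene0.png

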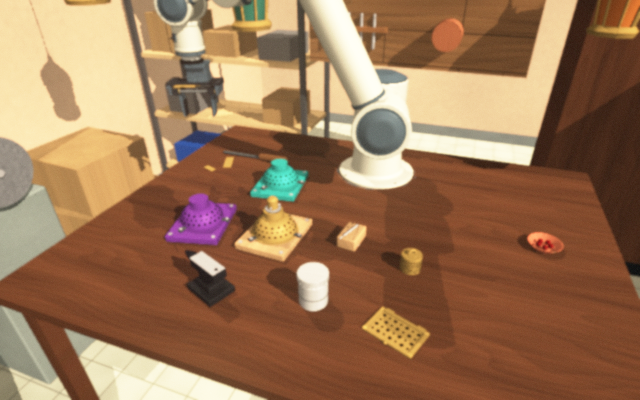

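View pics/top0.png

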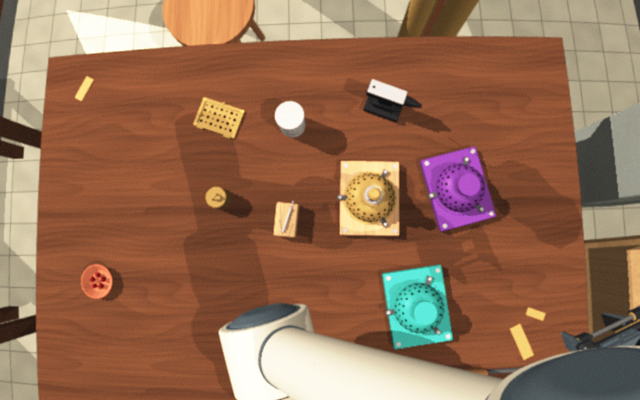

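The scene view shows three crowns: brass on beech (275,228), purple (202,218) and turquoise (280,178). Only the brass one fits the description. The collar is the small brass cap at scene (411,262), top (216,198). I'll confirm both in enlarged crops.

Run:
```python
import cv2,numpy as np
s=cv2.imread("pics/scene0.png");t=cv2.imread("pics/top0.png")
def c(im,x,y,w=25,n=390): return cv2.resize(im[y-w:y+w,x-w:x+w],(n,n),interpolation=cv2.INTER_CUBIC)
a=np.hstack([c(s,275,222,40,300),c(s,411,262,20,300)]);b=np.hstack([c(t,372,197,40,300),c(t,216,198,20,300)])
cv2.imwrite("pics/crop0.png",np.vstack([a,b]))
```

```text
(no output)
```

View pics/crop0.png

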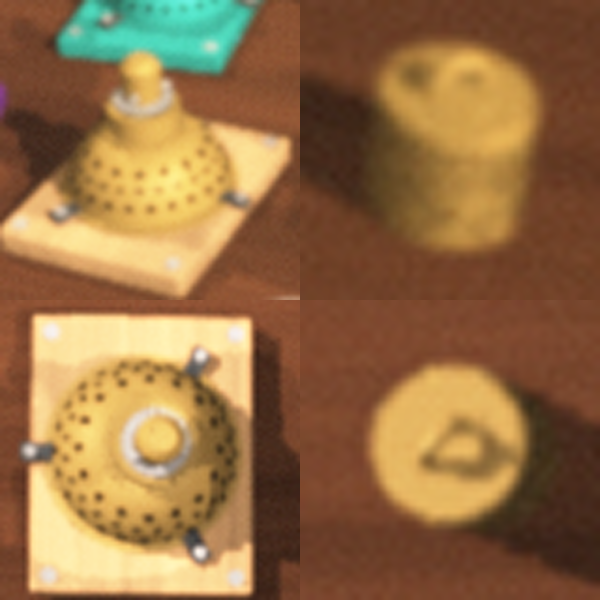

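Confirmed. The brass crown (top 372,197) has a bare neck and ring. The collar (top 216,198) is a plain cap with a loop. Next I'll measure both by fitting projected models to the images.

```bash
cat > h.py <<'E'
import cv2,numpy as np
from rig import arm
def proj(P,c):
    T=np.linalg.inv(c["cam_to_world"]);q=np.asarray(P)@T[:3,:3].T+T[:3,3]
    u=q[:,:2]/q[:,2:];u=u*(1+c["k1"]*(u**2).sum(1,keepdims=True))
    return u@np.diag(np.diag(c["intrinsics"])[:2])+c["intrinsics"][:2,2]
a=np.linspace(0,2*np.pi,72,endpoint=False)
def ring(x,y,z,r): return np.c_[x+r*np.cos(a),y+r*np.sin(a),0*a+z]
def unproj(p,z,c):
    from scipy.optimize import fsolve
    return fsolve(lambda s: proj([[s[0],s[1],z]],c)[0]-p,[0.5,0])
C={n:arm.get_calibration(n) for n in("scene","top")}
E
python3 - <<'E'
from h import *
from scipy.optimize import minimize
im={n:cv2.imread(f"pics/{n}0.png") for n in C}
S=8
def sil(hulls,x0,y0,w):
    m=np.zeros((2*w*S,2*w*S),np.uint8)
    for h in hulls:
        cv2.fillConvexPoly(m,np.round(cv2.convexHull(((h-[x0-w,y0-w]+.5)*S).astype(np.float32))).astype(np.int32),1)
    return m
for n,(x,y) in {"scene":(411,262),"top":(216,198)}.items():
    w=22; crop=im[n][y-w:y+w,x-w:x+w]; hsv=cv2.cvtColor(cv2.resize(crop,None,fx=S,fy=S,interpolation=cv2.INTER_CUBIC),cv2.COLOR_BGR2HSV)
    m=((hsv[...,0]>16)&(hsv[...,0]<35)&(hsv[...,1]>90)).astype(np.uint8)
    k,l,st,ce=cv2.connectedComponentsWithStats(m); i=1+np.argmax(st[1:,4]); m=(l==i).astype(np.uint8)
    cv2.imwrite(f"pics/m_{n}.png",m*255)
    f=lambda p: (sil([proj(np.r_[ring(p[0],p[1],0,.026),ring(p[0],p[1],.046,.026)],C[n])],x,y,w)!=m).sum()
    p0=unproj((x,y),.025,C[n]); r=minimize(f,p0,method="Nelder-Mead",options=dict(initial_simplex=[p0,p0+[.004,0],p0+[0,.004]]))
    print(n,"collar",r.x,r.fun/m.sum(), "area mm ok",m.sum()/S/S)
# crown: board corners + neck top
t=im["top"]; w=48;x,y=370,198
crop=t[y-w:y+w,x-w:x+w];cv2.imwrite("pics/ct.png",cv2.resize(crop,(576,576),interpolation=cv2.INTER_CUBIC))
s=im["scene"];x,y=275,226
cv2.imwrite("pics/cs.png",cv2.resize(s[y-36:y+36,x-45:x+45],(720,576),interpolation=cv2.INTER_CUBIC))
E
```

```text
scene collar [0.51310206 0.21524515] 0.08375702435108376 area mm ok 467.125
top collar [0.51085586 0.21426187] 0.11481572280787775 area mm ok 382.40625
```

View pics/ct.png

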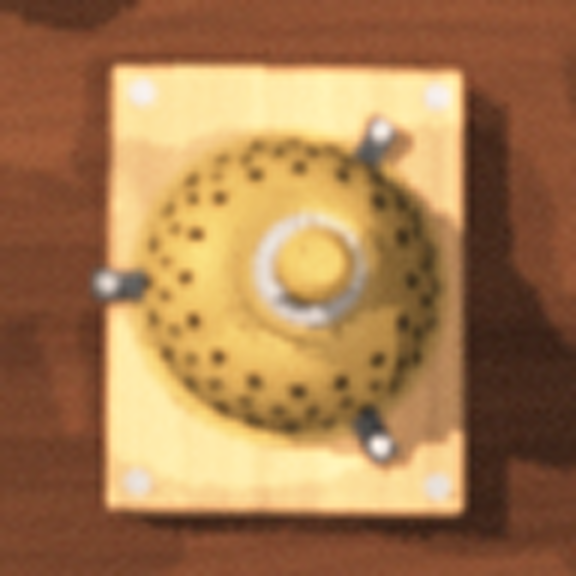

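View pics/cs.png

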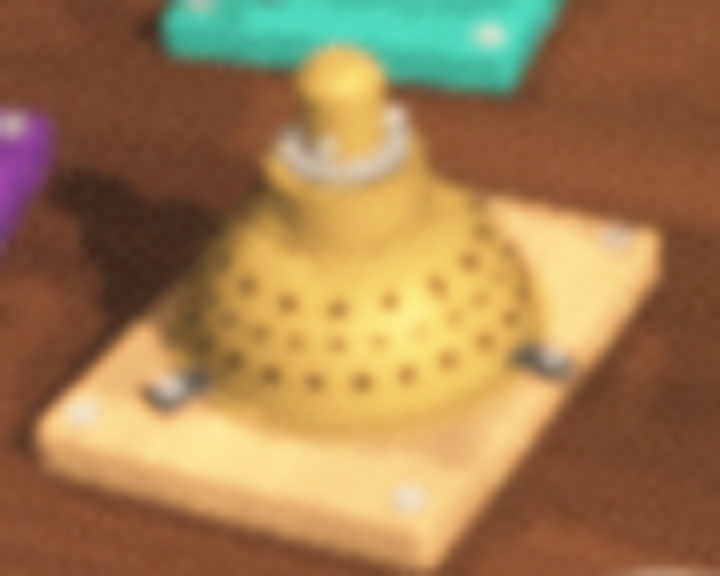

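```bash
cat > ov.py <<'E'
from h import *
from scipy.optimize import least_squares
im={n:cv2.imread(f"pics/{n}0.png") for n in C}
loc=np.array([[ .095,-.075],[.095,.075],[-.095,.075],[-.095,-.075]])
def board(p,z=.02):
    c,s=np.cos(p[2]),np.sin(p[2]); return np.c_[loc@np.array([[c,s],[-s,c]])+p[:2],np.full(4,z)]
px=(np.array([[463,70],[111,66],[107,510],[464,514]])+.5)/6-.5+[322,150]
r=least_squares(lambda p:(proj(board(p),C["top"])-px).ravel(),[.5,-.1,0]); print("top board",r.x,np.abs(r.fun).max())
# neck cap in top
for q,z in(((312,265),.127),((310,270),.098)):
    print("top neck",unproj((np.array(q)+.5)/6-.5+[322,150],z,C["top"]))
# scene: shaft centre (edges 300..385 at y=100) -> height unknown; cap top y=44
def neckres(p):
    P=proj(np.r_[ring(p[0],p[1],.124,.015),ring(p[0],p[1],.130,.009)],C["scene"]); P2=proj(ring(p[0],p[1],.118,.015),C["scene"])
    t=(np.array([300,44,385])+.5)/8-.5+[230,190,230]
    return [P2[:,0].min()-t[0],P[:,1].min()-t[1],P2[:,0].max()-t[2]]
q=least_squares(neckres,[.5,-.1]);print("scene neck",q.x,q.fun)
def overlay(n,crown,th,collar,name):
    k=8; 
    outs=[]
    for (x,y,w) in ([(275,226,45),(411,262,25)] if n=="scene" else [(370,198,45),(216,198,25)]):
        g=cv2.resize(im[n][y-w:y+w,x-w:x+w],(390,390),interpolation=cv2.INTER_CUBIC);sc=390/(2*w)
        def dr(P,col): cv2.polylines(g,[np.round(((proj(P,C[n])-[x-w,y-w]+.5)*sc-.5)).astype(np.int32)],True,col,1)
        X,Y=crown
        for z,rr in((.130,.009),(.124,.015),(.092,.027),(.072,.027),(.098,.015)): dr(ring(X,Y,z,rr),(255,0,0))
        dr(board([X,Y,th]),(0,0,255))
        for z in(0,.046): dr(ring(*collar,z,.026),(0,255,0))
        outs.append(g)
    return np.hstack(outs)
import sys
if __name__=="__main__":
    cr=(r.x[:2]+q.x)/2
    cv2.imwrite("pics/ov_%s.png"%sys.argv[1],overlay("top",cr,r.x[2],(.512,.2148),""))
    cv2.imwrite("pics/ovs_%s.png"%sys.argv[1],overlay("scene",cr,r.x[2],(.512,.2148),""))
E
python3 ov.py a
```

```text
top board [ 0.50018632 -0.17544692 -0.03888801] 0.2064210050366455
top neck [ 0.49909866 -0.1732663 ]
top neck [ 0.50003402 -0.17601487]
scene neck [ 0.50041189 -0.17451752] [-0.19985251 -0.00914439  0.2001851 ]
```

View pics/ov_a.png

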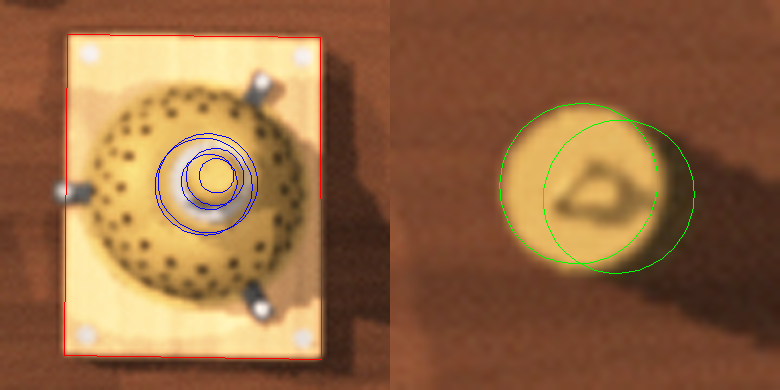

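View pics/ovs_a.png

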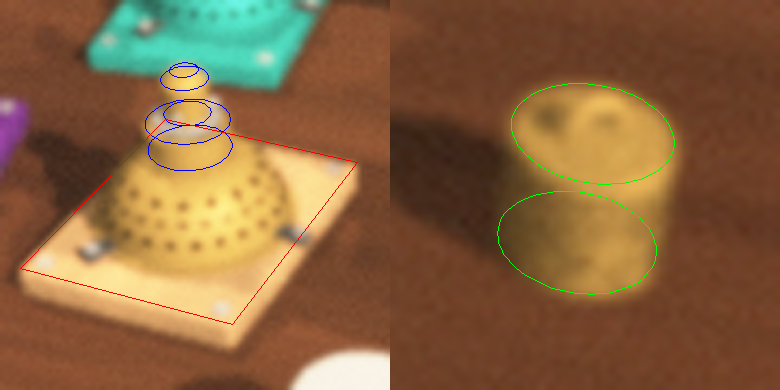

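Both views agree. The crown is near (0.500,-0.175) and the collar near (0.512,0.214), each to about 1 mm. The z values and the board's size fit. I'll centre the collar by squeezing it at two yaws 90° apart, then lift it.

```bash
cat >> h.py <<'E'
def R(deg):
    t=np.radians(deg);c,s=np.cos(t),np.sin(t); return np.array([[c,s,0],[s,-c,0],[0,0,-1.]])
E
python3 - <<'E'
from h import *
for nm,p in(("collar",[.512,.214,.1]),("crown",[.5,-.175,.2])):
    for y in range(-180,180,30):
        q=arm.solve_ik(p,R(y)); print(nm,y,None if q is None else np.round(q,0))
E
```

```text
collar -180 [ 17.  31.  94.  -0.  55. -73.]
collar -150 [  17.   31.   94.   -0.   55. -103.]
collar -120 [  17.   31.   94.   -0.   55. -133.]
collar -90 [  17.   31.   94.   -0.   55. -163.]
collar -60 [ 17.  31.  94.  -0.  55. 167.]
collar -30 [ 17.  31.  94.  -0.  55. 137.]
collar 0 [ 17.  31.  94.  -0.  55. 107.]
collar 30 [17. 31. 94. -0. 55. 77.]
collar 60 [17. 31. 94. -0. 55. 47.]
collar 90 [17. 31. 94. -0. 55. 17.]
collar 120 [ 17.  31.  94.  -0.  55. -13.]
collar 150 [ 17.  31.  94.  -0.  55. -43.]
crown -180 [ -26.   22.   92.   -0.   67. -116.]
crown -150 [ -26.   22.   92.   -0.   67. -146.]
crown -120 [ -26.   22.   92.   -0.   67. -176.]
crown -90 [-26.  22.  92.  -0.  67. 154.]
crown -60 [-26.  22.  92.  -0.  67. 124.]
crown -30 [-26.  22.  92.  -0.  67.  94.]
crown 0 [-26.  22.  92.  -0.  67.  64.]
crown 30 [-26.  22.  92.  -0.  67.  34.]
crown 60 [-26.  22.  92.  -0.  67.   4.]
crown 90 [-26.  22.  92.  -0.  67. -26.]
crown 120 [-26.  22.  92.  -0.  67. -56.]
crown 150 [-26.  22.  92.  -0.  67. -86.]
```

```bash
python3 - <<'E'
from h import *
p=np.array([.5118,.2142])
arm.move_to([*p,.10],R(120))
arm.move_l([*p,.006],feed=.1)
arm.grip(.046); print(arm.current_width(),arm.current_force(),arm.current_t())
arm.grip(.08)
arm.move_to([*p,.006],R(30))
arm.grip(.046); print(arm.current_width(),arm.current_force(),arm.current_ee_pos(),arm.current_t())
arm.move_l([*p,.10],feed=.15)
arm.sleep(.2)
print(arm.current_width(),arm.current_force(),arm.current_torque(),arm.current_t())
for n in C: cv2.imwrite(f"pics/{n}1.png",arm.snapshot(n)[:,:,::-1])
E
python3 -c "
import cv2,numpy as np
s=cv2.imread('pics/scene1.png')[180:300,340:480];cv2.imwrite('pics/s1.png',cv2.resize(s,None,fx=5,fy=5,interpolation=2))"
```

```text
0.051866942878041104 [1.37256704 0.28295969 1.5339022 ] 4.9333
0.05139376772723379 [ 0.05011284 -0.07844161  0.37269661] [0.51181481 0.21416381 0.00599134] 7.5417
0.05147147654489327 [-0.32472773 -0.20360671 -4.02698251] [-0.00698398 -0.04575705  0.00992858] 8.5167
```

View pics/s1.png

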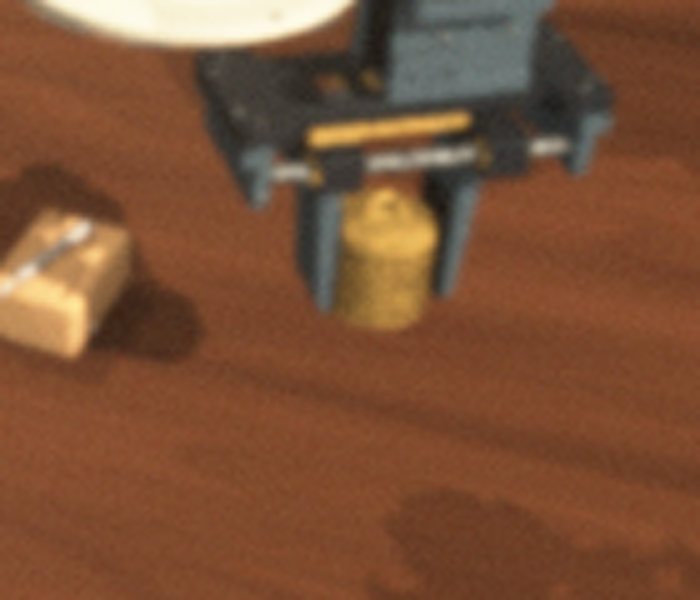

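The picture shows the collar held level between the pads at crop (385,260), with the loop clear. The weight reading is 4.0 N. Next I'll carry it to the neck and lower it in force-watched steps.

```bash
python3 - <<'E'
from h import *
arm.move_l([.5118,.2142,.18],feed=.2)
P=np.array([.5002,-.1750])
arm.move_to([*P,.18],R(120)); arm.sleep(.2)
f0=arm.current_force(); print("f0",f0,arm.current_t())
z=.136+.004
arm.move_l([*P,z],feed=.08)
while z>.116:
    z-=.002; arm.move_l([*P,z],feed=.04)
    f=arm.current_force()-f0; print(round(z-.006,4),np.round(f,1))
    if f[2]>6 or np.hypot(*f[:2])>8: break
print(arm.current_t(),np.round(arm.current_torque(),2))
for n in C: cv2.imwrite(f"pics/{n}2.png",arm.snapshot(n)[:,:,::-1])
E
python3 -c "
import cv2,numpy as np
s=cv2.imread('pics/scene2.png')[160:280,210:350];cv2.imwrite('pics/s2.png',cv2.resize(s,None,fx=5,fy=5,interpolation=2))"
```

```text
f0 [ 0.44502386 -0.67766166 -5.01102407] 11.4333
0.132 [-0.9  1.2 -0.1]
0.13 [-0.3  0.3  1.2]
0.128 [-0.3  1.5  0.8]
0.126 [-0.6  0.2 -0.2]
0.124 [0.2 0.4 1.5]
0.122 [ 3.6 -0.4 -0.6]
0.12 [ 5.5 -0.8 -1.8]
0.118 [ 5.1  0.1 -0.9]
0.116 [ 6.1 -0.5 -0.1]
0.114 [ 7.  -0.7  1. ]
0.112 [ 6.1  0.3 -0.5]
0.11 [7.7 0.8 0.1]
15.0833 [-0.11 -1.51 -0.03]
```

View pics/s2.png

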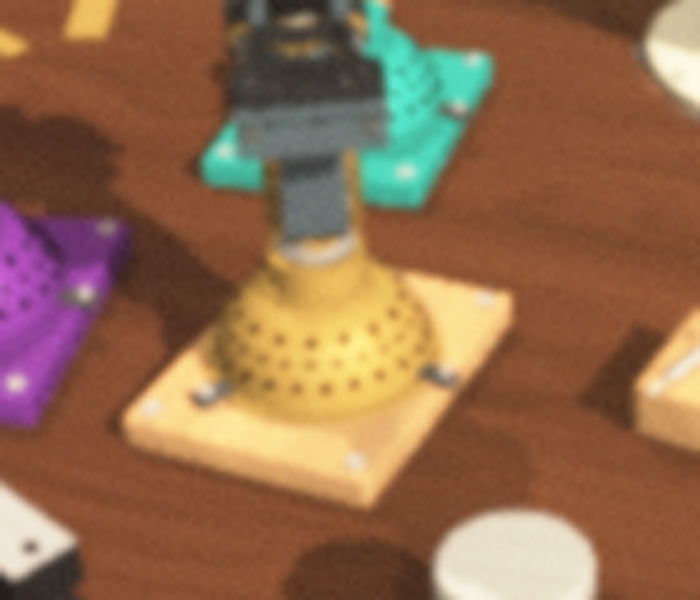

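The collar is over the neck. A steady +6–7 N in x means the neck lies further to +x, so I'll shift until that side load goes away, then lower onto the pins.

Run:
```python
from h import *
f0=np.array([0,-.1,-4.4])
def F(n=5):
    a=[]
    for _ in range(n): arm.sleep(.03); a.append(arm.current_force())
    return np.mean(a,0)-f0
P=np.array([.5002,-.1750]); z=.116
print(F())
for i in range(8):
    P[0]+=.0004; arm.move_l([*P,z],feed=.02); f=F(); print(np.round(P,4),np.round(f,1))
    if f[0]<-3: break
print(arm.current_t())
```

```text
[ 7.24054603 -0.33044689 -1.46430099]
[ 0.5006 -0.175 ] [ 5.5 -0.8 -0.4]
[ 0.501 -0.175] [ 3.5 -2.  -1.6]
[ 0.5014 -0.175 ] [ 0.9 -1.2 -0.6]
[ 0.5018 -0.175 ] [ 0.   0.  -0.4]
[ 0.5022 -0.175 ] [ 0.  -0.2  0. ]
[ 0.5026 -0.175 ] [ 0.1  0.2 -0.3]
[ 0.503 -0.175] [0.1 0.2 0.1]
[ 0.5034 -0.175 ] [ 0.1 -0.3 -0.3]
18.6833
```

Run:
```python
from h import *
f0=np.array([0,-.1,-4.4])
def F(n=4):
    a=[]
    for _ in range(n): arm.sleep(.03); a.append(arm.current_force())
    return np.mean(a,0)-f0
z=.116; ed=[]
for s in(1,-1):
    y=-.175
    arm.move_l([.5028,y,z],feed=.02)
    for i in range(6):
        y+=s*.0006; arm.move_l([.5028,y,z],feed=.03); f=F(); print(round(y,4),np.round(f,1))
        if -s*f[1]>2: break
    ed.append(y)
y=np.mean(ed); arm.move_l([.5028,y,z],feed=.03); print(y,np.round(F(),1),arm.current_t())
```

```text
-0.1744 [-0.1  0.3  0.1]
-0.1738 [ 0.  -0.6 -0.3]
-0.1732 [-0.3 -4.3 -1.7]
-0.1756 [ 0.5  0.2 -0.1]
-0.1762 [ 0.4  0.  -0.2]
-0.1768 [0.4 4.6 0.1]
-0.175 [ 0.2  0.1 -0.7] 21.8667
```

```bash
cat >> h.py <<'E'
f0=np.array([0,-.1,-4.4]); CX=[.5028,-.1750]
def F(n=3):
    a=[]
    for _ in range(n): arm.sleep(.02); a.append(arm.current_force())
    return np.mean(a,0)-f0
E
python3 - <<'E'
from h import *
z=.116
while z>.110:
    z-=.0005; arm.move_l([*CX,z],feed=.02); f=F(); print(round(z,4),np.round(f,1))
    if f[2]>4: break
print(arm.current_t(),arm.current_ee_pos())
E
```

```text
0.1155 [-0.3  0.1  0. ]
0.115 [ 0.2 -0.1  0.1]
0.1145 [ 0.5  0.2 -0. ]
0.114 [ 0.3 -0.   0.2]
0.1135 [ 0.5  0.2 -0.4]
0.113 [ 0.1 -0.2 -0.2]
0.1125 [-0.3 -0.1 -0.3]
0.112 [-0.3 -0.2 -0.7]
0.1115 [-0.2  0.2 -0.7]
0.111 [ 0.3 -0.1  0. ]
0.1105 [-0.7  0.   0.3]
0.11 [ 0.2  0.1 -0.2]
25.4667 [ 0.50277316 -0.17499392  0.10998438]
```

Run:
```python
from h import *
s=arm.snapshot("scene")[:,:,::-1][170:250,220:320];cv2.imwrite('pics/s3.png',cv2.resize(s,None,fx=7,fy=7,interpolation=2))
```

```text
(no output)
```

View pics/s3.png

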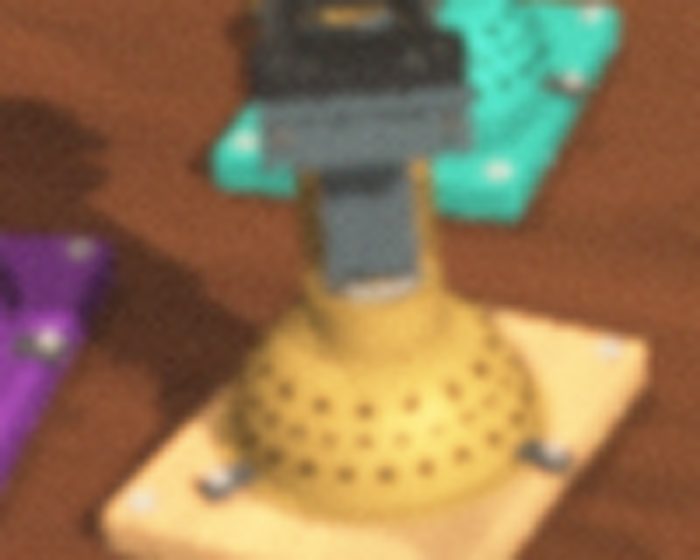

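No pin contact, though the rim should be 4 mm below the pin tops. It may have started out aligned, so I'll check with a small turn and watch the torque.

Run:
```python
from h import *
t0=arm.current_torque()
for y in(122,124,126,120,118,116,114):
    arm.move_to([*CX,.110],R(y)); arm.sleep(.05); f=F(); print(y,np.round(f,1),np.round(arm.current_torque()-t0,2))
    if abs(arm.current_torque()-t0)[2]>.2: break
print(arm.current_t(), arm.current_width())
```

```text
122 [-0.6  1.  -0.5] [ 0.17  0.17 -0.02]
124 [-1.7  0.5  1.2] [ 0.05  0.41 -0.4 ]
26.2167 0.05157430914911602
```

Turning meets a torque of 0.4 N m at +4°, so the keyways are on the pins. I'll find the other side of the play, centre between them and press home in steps.

Run:
```python
from h import *
arm.move_to([*CX,.110],R(120)); arm.sleep(.1); t0=arm.current_torque()
lo=None
for y in(118,116,114,112,110):
    arm.move_to([*CX,.110],R(y)); arm.sleep(.05); t=arm.current_torque()-t0; print(y,np.round(t,2))
    lo=y
    if abs(t[2])>.15: break
yc=(123+lo+1)/2; arm.move_to([*CX,.110],R(yc)); print("yaw",yc)
z=.110
while z>.0955:
    z-=.001 if z>.1045 else .0005
    arm.move_l([*CX,z],feed=.02); f=F(); print(round(z,4),np.round(f,1),round(arm.current_ee_pos()[2],4))
    if f[2]>22 or np.hypot(*f[:2])>12: break
print(arm.current_t(),np.round(arm.current_torque(),2))
```

```text
118 [0.03 0.05 0.02]
116 [ 0.07  0.07 -0.04]
114 [ 0.05 -0.    0.  ]
112 [-0.32  0.36  0.07]
110 [-0.44  0.57  0.46]
yaw 117.0
0.109 [ 0.1  0.1 -0.3] 0.109
0.108 [ 0.1  0.4 -0.2] 0.108
0.107 [-0.2  0.5  0. ] 0.107
0.106 [ 0.1  0.  -0.3] 0.106
0.105 [ 0.1  0.3 -0.3] 0.105
0.104 [-0.1 -0.2  0.8] 0.1041
0.1035 [-1.3  0.1  5.9] 0.1036
0.103 [-0.4  0.1  6.1] 0.103
0.1025 [ 0.1 -0.2  6.9] 0.1025
0.102 [ 0.2 -0.7  7.4] 0.102
0.1015 [0.5 0.  7.7] 0.1015
0.101 [ 0.2 -0.2  8.5] 0.101
0.1005 [ 1.3 -0.   8.8] 0.1005
0.1 [ 1.4 -0.7 10.1] 0.1
0.0995 [ 0.7 -0.6  9.6] 0.0995
0.099 [ 0.6  0.5 10.1] 0.0991
0.0985 [ 0.5  0.1 10.8] 0.0986
0.098 [ 0.3  0.  11.2] 0.0981
0.0975 [-1.4  0.5 18. ] 0.098
0.097 [-4.5  1.5 27.6] 0.0979
34.3167 [0.23 0.66 0.09]
```

The spring met the collar at TCP z = 0.104 and hard stop came at 0.098, exactly 6 mm later as specified. One more look and a steadiness check before I hand in.

Run:
```python
from h import *
for _ in range(3):
    arm.sleep(.4); print(np.round(F(),1),np.round(arm.current_ee_pos(),4),arm.current_width())
s=arm.snapshot("scene")[:,:,::-1]; cv2.imwrite('pics/s4.png',cv2.resize(s[170:250,220:320],None,fx=7,fy=7,interpolation=2)); cv2.imwrite('pics/full4.png',s)
```

```text
[-4.3  1.7 27.8] [ 0.5029 -0.1751  0.0979] 0.051838878463174975
[-3.6  1.7 28.1] [ 0.5029 -0.1751  0.0979] 0.051466517535746985
[-3.9  1.5 27.7] [ 0.5029 -0.1751  0.0979] 0.05204584198613918
```

View pics/s4.png

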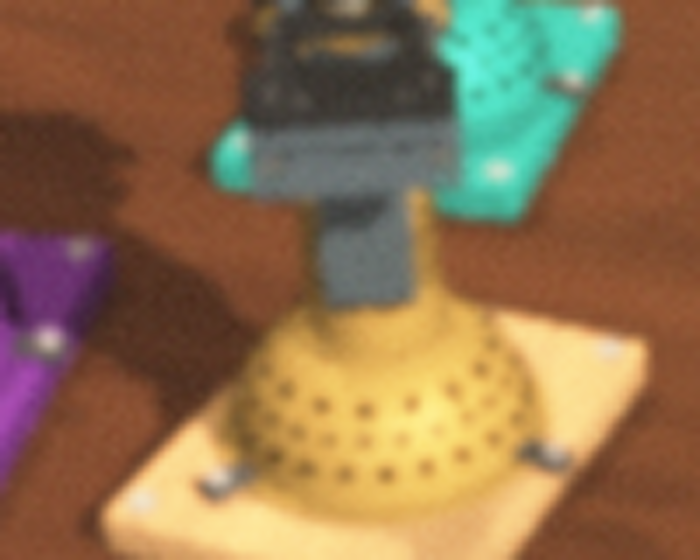

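View pics/full4.png

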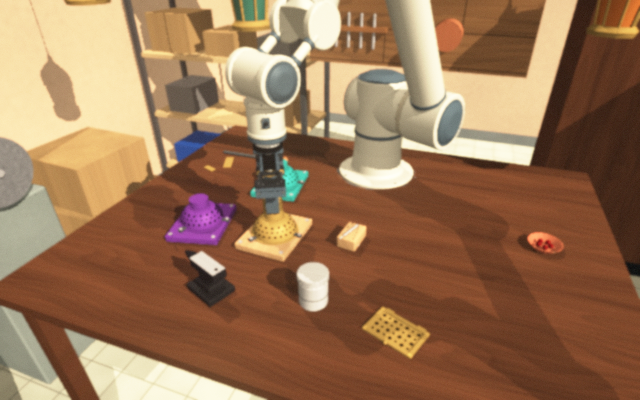

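The ring is hidden under the rim at crop (365,300), the load is a steady 28 N, and the bystanders haven't moved. Handing in.

Run:
```python
from rig import arm
arm.sign_off(); print(arm.current_t())
```

```text
the job is handed in; nothing more can be done
the job is handed in; nothing more can be done
```

The collar is fully home on the brass crown's shoulder. The arm was holding it pressed down with about 28 N, at about 36 s on the clock, when I handed in.

- **Pick-up:** I squeezed the collar at two yaws 90° apart to centre it, then lifted it. It weighed 4 N, as described.
- **Over the neck:** The camera estimate of the neck was about 2.6 mm off in x. I corrected it by feeling the play on the neck, settling on (0.5028, -0.1750).
- **Keyways:** No turn was needed to find the pins, because the collar happened to be lined up at the yaw I brought it in at. It passed the pins without resting on them. Small test turns met torque stops about 11° apart (wider than the ±4° in your note), which showed it was keyed, and I centred it between them.
- **Pressing home:** The spring met the rim at TCP z = 0.104, with a push of 6 rising to 11 N. The hard stop came 6 mm lower, at 0.098, as expected for the shoulder.
- **Last checks:** The load and pose stayed steady for over a second, the last picture shows the ring hidden under the collar, and the other things on the bench look untouched. A side load of about 4 N remained, and I left it. I did not view the top camera's picture at the end.

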